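# Set the rotary board stage to its long line and clamp it

## Task

With a fingertip, push the dial plate of the rotary stage round by its upright post until the index line on the plate lines up with the one long line on the scale collar. Then push the clamp arm over against its stop to lock the stage, leaving the dial lined up. Push gently without gripping anything, and leave the battery, tape roll and motor where they are.

Things in the scene. Friction and masses are not known exactly. Their poses are not given: they have to be found in the camera images.
- stage: Fixed aluminium base plate of the rotary stage, 220 mm (x) by 270 mm (y), 16 mm thick, lying on the bench. Origin: on the bench under the dial's axis; the plate spans own x -110 to 110 mm and y -110 to 160 mm. It carries collar, dial and clamp arm.
- scale: Fixed black scale collar, a disc of radius 102 mm around and under the dial, z 16 to 36 mm above the bench, concentric with the dial. 24 radial white lines on its top, every 15 degrees, start at radius 73 mm: 23 are short (6 mm long, 2.5 mm wide), ONE is long (27 mm long, 4 mm wide): the target. Origin on the dial's vertical axis, 16 mm above the bench; own +x axis points along the long line. Its yaw differs each time.
- scale_line (a point): Inner end of the long target line, on the collar's top, 73 mm from the dial's axis.
- dial_index (a point): Outer end of the index line, at the rim of the dial plate, 70 mm from the dial's axis. The index is the only line on the plate: black, radial, 30 mm long, 4 mm wide.
- dial_post (a point): Top centre of the dial's upright steel post, diameter 12 mm, 30 mm tall (z 42 to 72 mm above the bench), 52 mm from the dial's axis on the side opposite the index line. Push its side to turn the dial.
- dial (a joint): Turn of the dial plate in rad, growing counter-clockwise seen from above; it turns freely either way for a full turn or more (limits at +-6.5) and stays where it is left (friction 0.06 N m, about 1.2 N at the post). The plate is a bare aluminium disc of radius 70 mm, top 42 mm above the bench, with a 36 mm square circuit board fixed at its middle (up to 53 mm above the bench). 0: index along the stage's own +x.
- clamp (a joint): Swing of the clamp arm in rad: 0 fully open, 1.2 locked against its firm stop (an 8 mm steel pin on the base plate, top 38 mm above the bench, between arm and collar), growing counter-clockwise seen from above. It stays where it is left (friction 0.06 N m, about 0.8 N at its post).
- clamp_post (a point): Top centre of the black upright post at the free end of the clamp arm, diameter 12 mm, z 36 to 66 mm above the bench, 75 mm from the arm's pivot. The flat steel arm below it is 14 mm wide, top 36 mm above the bench. Pushing the post counter-clockwise about the pivot locks it.
- clamp_pivot (a point): Top of the clamp arm's vertical pivot, 42 mm above the bench, on the base plate beside the collar (125 mm in the stage's own +y, 30 mm in its +x from the dial's axis).
- battery: Loose blue battery pack 70 by 38 by 22 mm beside the stage, to be left alone. Origin: centre of underside.
- tape: Loose roll of black tape, outer diameter 60 mm, 19 mm tall, beyond the stage, to be left alone. Origin: centre of underside.
- motor: Loose small gear motor, about 70 by 34 by 24 mm, beyond the stage, to be left alone. Origin: centre of underside.

How it is judged:
By the outcome, as a careful person would: the job done as asked, in the order asked, and still so for the second after the job is handed in, with the robot touching nothing.
It also fails if it takes over 58 s, if anything falls off the work surface, if the arm or the gripper's body presses on something with over 40 N, if the wrist force passes 120 N, or if a joint passes its speed limit or range.

## Robot

A 6-joint arm with a two-finger parallel gripper is mounted at the origin on the work surface. World frame = base frame: x ahead of the robot, y to its left, z up, the work surface at z = 0. Lengths are in mm, angles in rad, forces in N, time in s.
With the tool pointing down it reaches from about 400 to 925 mm from the base axis. Payload 12.5 kg.
Tool frame: the origin (TCP) lies at the centre of the arm's flange, where the gripper is bolted on; the fingertips stand 190 mm ahead of it and the grasp point (between the pads) lies 171 mm ahead of it; z points along the fingers, y is the line along which they close (so a half turn about z gives the same grasp; the last joint's range is limited). The gripper opens to 95 mm and grips with 3 to 60 N. Pads are 20 mm wide; open, the fingers measure 119 mm over their backs; the gripper's body (75 mm by 180 mm) begins 59 mm behind the grasp point.
Start: joints at [-1.411, 0.491, 1.559, -0, 1.092, -0.106], TCP at [164.195, -603.046, 404.761] pointing down, gripper open.
Joint ranges: [-3.1, 3.1], [-0.84, 2.19], [0.05, 2.79], [-1.13, 4.28], [0.06, 2.93], [-2.69, 2.69]. Speed limits (rad/s): [2.22, 2.22, 2.79, 3.14, 3.14, 3.14].

## Interface

Orientations are given as [roll, pitch, yaw] about the fixed x, y, z axes, in that order (R = Rz(yaw) Ry(pitch) Rx(roll)).
In Python, from cell import env, read_camera, search_frame, cut_out gives the robot as it stands. The module is installed in compiled form; this text tells all that it offers.
- The arm moves only by the tool move_arm, never from a script. Its argument "commands" is a list of rows, each a list of 3 entries, a list of its own where there are three numbers: the shift along the world's x, y, z normalised to -1 to 1, where 1 is 0.03 m, then the turn about the world's z normalised to -1 to 1, where 1 is 0.08 rad, then the opening, from -1 (shut) to 1 (fully open), so that 0 is half open. A call has 1 to 20 rows; each row shifts and turns the commanded pose from where the row before left it; what a row does not reach is not made up. A row lasts 1/12 s, in which the tool goes at most 41.7 mm and 7.16 degrees, less where a joint would pass 70% of its speed; a pose out of reach is approached as far as the arm can. A call with a number of a shift or a turn outside -1 to 1 is refused whole. A call with a gripper value outside its range is refused whole. The fingers move at their own pace and stop on an object; the grip force is fixed at half the most. Time passes only in rows, so rows that do not move let the fingers close. It gives the time, the measured TCP pose, the force, the opening and the grip force at its end, in the units of the state.
- env.state(): the state, without advancing time (a new reading comes with each control period).
- read_camera(name): name is "side" or "top" or "wrist"; returns a dict with "image" (400x640x3 uint8, red, green, blue), "fx", "fy", "cx", "cy" (pixels), "rvec" (rotation vector, rad) and "tvec" (3), from world to camera coordinates, as OpenCV has them. Camera axes: x right, y down, z forward; pixel columns grow to the right and rows downward; lengths in mm; the calibration is good to about 2 mm. The wrist camera is an equidistant fisheye: a pixel r from the principal point sees the ray r / f radians off the axis. A picture is of the moment at which its call begins. There is no depth.
- env.job_done(): hands the job in; it is judged then, once.
Trained networks look in a picture, given as the dict that the camera call returned (one of the last four; its "shot" number tells which), for a name from the list of things; names that differ only in an ending like _2 or _b are one class to them, and where a whole thing is asked for, a point or a joint stands for the part that bears it (a point fixed in the world has none). Each returns a list of dicts, best first, with "confidence" (0 to 1); they miss things now and then, are a little off and sometimes report something else, mostly with a low value. They report only what shows in the picture. A call takes as long as a camera call.
- search_frame(thing, picture): "at" ([column, row] in pixels, amid what is visible of it).
- cut_out(thing, picture): "region" (400x640 bool, what is visible of it) and "at" ([column, row] in pixels, amid what is visible of it).
The state is a dict: "t": time; "joints": joint angles; "qvel": joint speeds; "tau": joint torques, N m; "eef_pos": TCP position; "tcp_rot": TCP orientation; "ft_force": force on the tool from outside, world axes, zero at the start; "moment": the same for the moment, N m; "opening": opening from 0.0 (shut) to 1.0 (fully open); "grip_force": force on a finger pad.
Only numpy, scipy, OpenCV 4.12 (cv2) and the standard library are available. Lean on these libraries where they do the work, as an engineer would, in place of code of your own. Each camera call takes 0.05 s, during which the arm holds its last target. There are 200 camera calls.

## Working session

There is one attempt and no reset: what is moved stays moved. The work goes in short steps, Python scripts to look and compute and a tool call to move; the robot and the scene stay as the last step left them, time stands still between calls to the robot, and variables do not carry over. Pictures are saved under pics/ and viewed, at most 10 in all, crops included, and the job is handed in when it is done.

Besides the shell and the picture viewer there is one more tool, called after "Emit:" as a command line: name --argument value ..., lists and objects as JSON in quotes. move_arm: Moves the arm, as the interface text tells. Its arguments: {"type":"object","properties":{"commands":{"type":"array","items":{"type":"array"}}},"required":["commands"]}

```bash
mkdir -p pics; cat > h.py <<'E'
import numpy as np, cv2
from cell import env, read_camera, search_frame, cut_out
def ray(p,uv):
    R=cv2.Rodrigues(np.array(p["rvec"],float))[0]; t=np.array(p["tvec"],float).ravel()
    x=(uv[0]-p["cx"])/p["fx"]; y=(uv[1]-p["cy"])/p["fy"]
    if p.get("name")=="wrist":
        r=np.hypot(x,y); s=np.sin(r)/r if r>1e-9 else 1; d=np.array([x*s,y*s,np.cos(r)])
    else: d=np.array([x,y,1.])
    return -R.T@t, R.T@d
def atz(p,uv,z):
    c,d=ray(p,uv); return c+d*(z-c[2])/d[2]
def two(rs):
    A=0;b=0
    for c,d in rs:
        d=d/np.linalg.norm(d);P=np.eye(3)-np.outer(d,d);A=A+P;b=b+P@c
    return np.linalg.solve(A,b)
def shot(n):
    p=read_camera(n); p["name"]=n; return p
def save(p,f,crop=None,scale=1):
    im=p["image"][:,:,::-1]
    if crop: im=im[crop[1]:crop[3],crop[0]:crop[2]]
    cv2.imwrite("pics/"+f,cv2.resize(im,None,fx=scale,fy=scale,interpolation=cv2.INTER_CUBIC))
E
cat > a.py <<'E'
from h import *
ps={n:shot(n) for n in("top","side","wrist")}
for n in ps: save(ps[n],n+"1.png")
for th,z in [("scale_line",36),("dial_index",42),("dial_post",72),("clamp_post",66),("clamp_pivot",42),("battery",22),("tape",19),("motor",24)]:
    rs=[]
    for n,p in ps.items():
        r=search_frame(th,p)
        if r:
            print(th,n,np.round(r[0]["at"],1),round(r[0]["confidence"],2),np.round(atz(p,r[0]["at"],z),0))
            if r[0]["confidence"]>.5: rs.append(ray(p,r[0]["at"]))
    if len(rs)>1: print("   tri",np.round(two(rs),1))
print(env.state())
E
python3 a.py
```

```text
scale_line top [365.7 284.1] 0.63 [462. -92.  36.]
scale_line side [348.3 221.3] 0.67 [519. -46.  36.]
   tri [492.2 -90.3   1.7]
dial_index top [376.8 247.7] 0.67 [ 530. -115.   42.]
dial_index side [353.1 200.2] 0.65 [ 520. -103.   42.]
   tri [ 525.7 -116.5   30.9]
dial_post top [379.1 251.7] 0.67 [ 521. -116.   72.]
dial_post side [348.8 197.3] 0.87 [526. -72.  72.]
   tri [ 526.4 -119.6   34. ]
clamp_post top [299.3 246.6] 0.92 [534.  31.  66.]
clamp_post side [331.3 250.6] 0.89 [532.  66.  66.]
   tri [536.2  32.8  32. ]
clamp_pivot top [297.  240.7] 0.94 [547.  36.  42.]
clamp_pivot side [329.2 250.4] 0.85 [538.  43.  42.]
   tri [543.4  36.6  35.4]
battery side [379.7 161.1] 0.77 [ 486. -280.   22.]
tape top [403.6 160.2] 0.63 [ 704. -179.   19.]
tape side [276.7 175.7] 0.7 [ 695. -172.   19.]
   tri [ 701.6 -180.7   12.4]
motor top [325.8 166.8] 0.57 [694. -23.  24.]
motor side [249.2 223.7] 0.65 [701.  -6.  24.]
   tri [702.3 -22.2   8.1]
{'t': 1.35, 'joints': array([-1.41061253e+00,  4.90917252e-01,  1.55889004e+00,  1.75485913e-05,
        1.09169997e+00, -1.05603350e-01]), 'qvel': array([-1.15343607e-03,  1.74644679e-07, -1.07018527e-03, -2.29534424e-03,
       -7.27326189e-04,  1.26668123e-03]), 'tau': array([-1.76565794e-03, -6.12476921e+01, -2.58426654e+01,  6.92065945e-02,
        4.46714927e-02, -7.90152455e-06]), 'eef_pos': array([ 164.19024664, -603.05465735,  404.75365479]), 'tcp_rot': array([ 3.14150610e+00, -6.48603787e-06,  2.65779056e-01]), 'ft_force': array([ 0.06972153, -0.6304185 ,  0.16219339]), 'moment': array([0.00826897, 0.02416445, 0.00539386]), 'grip_force': 0.0, 'opening': 0.9999032184028684}
```

```bash
python3 - <<'E'
import cv2,numpy as np
a=cv2.imread("pics/top1.png")[170:320,240:450];b=cv2.imread("pics/side1.png")[140:290,240:450]
a=cv2.resize(a,None,fx=2.8*1.3,fy=2.8*1.3,interpolation=3)
cv2.imwrite("pics/c1.png",a)
cv2.imwrite("pics/c2.png",cv2.resize(b,None,fx=3.64,fy=3.64,interpolation=3))
E
```

```text
(no output)
```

View pics/c1.png

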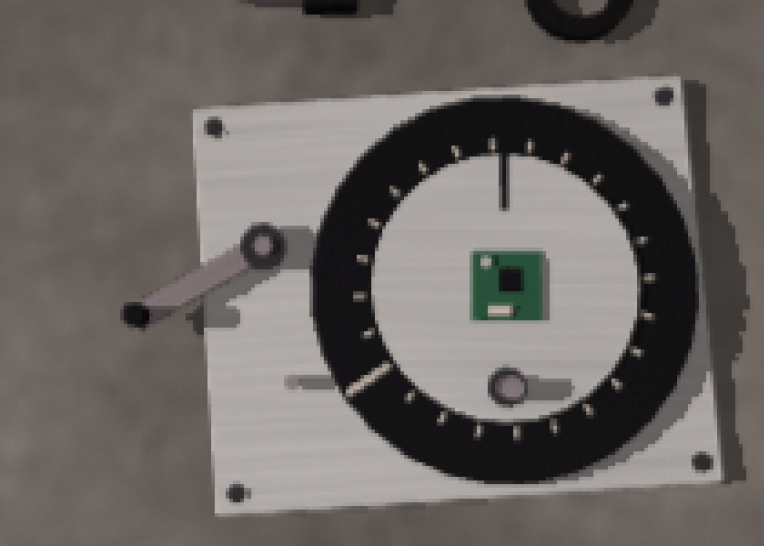

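View pics/c2.png

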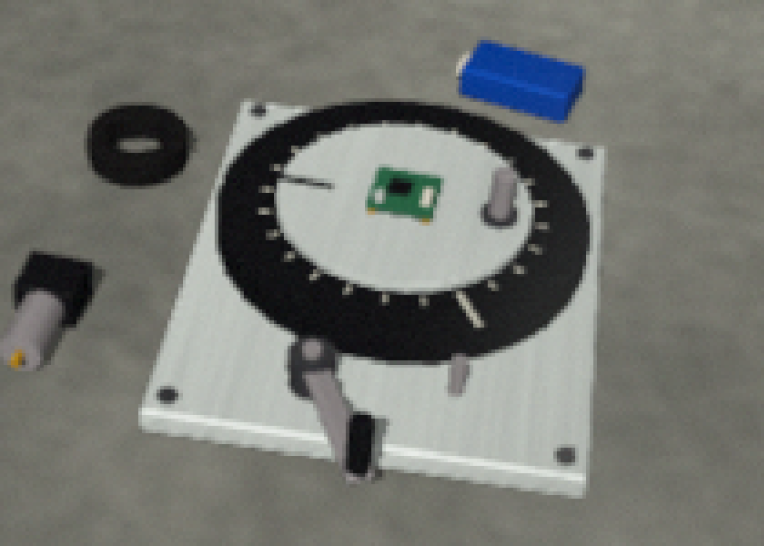

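The top view (c1, 3.64× crop from 240,170) shows the dial centre at about (505,290). The index tip is at (504,153), the post at (508,386), and the long line runs (392,366)→(347,392). The clamp pivot is at (263,245), its post at (135,315) and the stop pin at (293,381). The side view (c2) shows the same layout, with the battery to the right of the stage, and the tape and motor beyond it.

```bash
cat > b.py <<'E'
from h import *
p=shot("top"); q=shot("side")
f=lambda p,o,u,z:atz(p,(u[0]/3.64+o[0]-.4,u[1]/3.64+o[1]-.4),z)
T=lambda u,z:f(p,(240,170),u,z); S=lambda u,z:f(q,(240,140),u,z)
for n,u,v,z in [("post",(508,386),(506,174),72),("idx_out",(504,153),(281,178),42),("idx_in",(504,209),(333,186),42),("L_in",(392,366),(458,292),36),("L_out",(347,392),(482,327),36),("pivot",(263,243),(313,350),42),("cpost",(133,314),(360,420),66),("pin",(293,381),(459,358),38),("collarL",(313,280),(219,210),36),("collarR",(698,290),(590,220),36),("collT",(505,97),None,36),("collB",(505,484),None,36)]:
    print(n,np.round(T(u,z),0), np.round(S(v,z),0) if v else "", np.round(two([ray(p,(u[0]/3.64+239.6,u[1]/3.64+169.6)),ray(q,(v[0]/3.64+239.6,v[1]/3.64+139.6))]),0) if v else "")
E
python3 b.py
```

```text
post [ 477. -114.   72.] [ 475. -117.   72.] [ 476. -113.   74.]
idx_out [ 599. -121.   42.] [ 596. -121.   42.] [ 597. -121.   42.]
idx_in [ 569. -119.   42.] [ 567. -121.   42.] [ 568. -119.   44.]
L_in [489. -58.  36.] [489. -58.  36.] [489. -58.  37.]
L_out [476. -34.  36.] [474. -35.  36.] [475. -34.  37.]
pivot [555.   8.  42.] [552.   9.  42.] [553.   8.  41.]
cpost [518.  74.  66.] [518.  73.  66.] [518.  74.  67.]
pin [483.  -6.  38.] [482.  -8.  38.] [482.  -6.  40.]
collarL [535. -18.  36.] [624. -92.  36.] [567. -11. 108.]
collarR [ 524. -219.   36.] [ 427. -135.   36.] [ 475. -230.  -32.]
collT [ 630. -123.   36.]  
collB [ 427. -114.   36.]
```

Emit:
move_arm --commands '[[[0.52,0.865,-0.14],-0.2,-1],[[0.52,0.865,-0.14],-0.2,-1],[[0.52,0.865,-0.14],-0.2,-1],[[0.52,0.865,-0.14],-0.2,-1],[[0.52,0.865,-0.14],-0.2,-1],[[0.52,0.865,-0.14],-0.2,-1],[[0.52,0.865,-0.14],-0.2,-1],[[0.52,0.865,-0.14],-0.2,-1],[[0.52,0.865,-0.14],-0.2,-1],[[0.52,0.865,-0.14],-0.2,-1],[[0.52,0.865,-0.14],-0.2,-1],[[0.52,0.865,-0.14],-0.2,-1],[[0.52,0.865,-0.14],-0.2,-1],[[0.52,0.865,-0.14],-0.2,-1],[[0.52,0.865,-0.14],-0.2,-1],[[0.52,0.865,-0.14],-0.2,-1],[[0.52,0.865,-0.14],-0.2,-1],[[0.52,0.865,-0.14],-0.2,-1],[[0.52,0.865,-0.14],-0.2,-1],[[0.52,0.865,-0.14],-0.2,-1]]'

```text
t: 3.12
eef_pos: [476.8, -82.6, 320.7]
tcp_rot: [3.141, -0.0, -0.055]
ft_force: [0.4, -1.0, 0.5]
opening: 0.001
grip_force: 0.0
```

```bash
python3 - <<'E'
from h import *
p=shot("wrist"); save(p,"w2.png"); s=env.state(); print(s["t"],s["eef_pos"],s["tcp_rot"],s["opening"],s["ft_force"])
import pickle; pickle.dump(p,open("w2.pkl","wb"))
E
```

```text
3.1667 [478.48452387 -79.71489324 320.16524938] [-3.14104830e+00 -6.93104251e-04 -5.49583275e-02] 0.004692720254684213 [-0.61180463  2.14793823 -1.32607795]
```

View pics/w2.png

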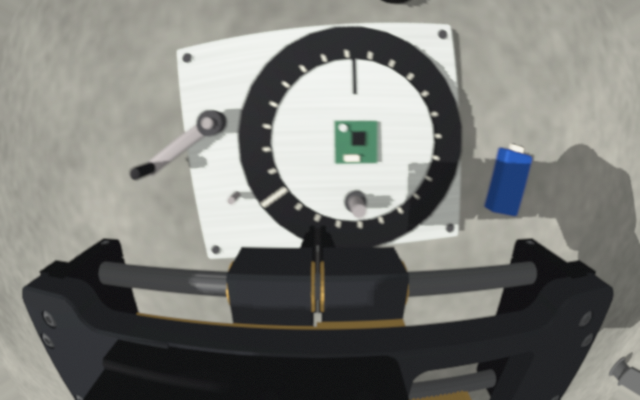

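The wrist view shows the shut fingertips at about (318,235), just left of the post at (356,203). The stage is all in view and undisturbed.

```bash
cat > arc.py <<'E'
import numpy as np,sys,json
A=np.array([527.6,-117.])
def F(th,d=18,r=52):
    e=np.array([np.cos(th),np.sin(th)]); t=np.array([-e[1],e[0]]); return A+r*e-d*t
def rows(c,yaw,ths,d=18,r=52,z=0,g=-1):
    out=[]
    for th in ths:
        v=np.round((F(th,d,r)-c)/30,2); y=round((th-np.radians(180)-yaw)/.08,2)
        c=c+v*30; yaw+=y*.08; out.append([[*v.tolist(),z],y,g])
    print(json.dumps(out)); print(c,yaw)
E
python3 -c "
from arc import *
D=np.radians
rows(np.array([476.2,-84.05]),-.054,D(176.7-4.4+4.4*np.arange(0,16)))
"
```

```text
[[[0.08, -0.27, 0], -1.0, -1], [[-0.06, -0.13, 0], 0.96, -1], [[-0.05, -0.13, 0], 0.95, -1], [[-0.04, -0.14, 0], 0.96, -1], [[-0.03, -0.14, 0], 0.96, -1], [[-0.01, -0.14, 0], 0.96, -1], [[-0.01, -0.14, 0], 0.96, -1], [[0.0, -0.14, 0], 0.96, -1], [[0.02, -0.14, 0], 0.96, -1], [[0.02, -0.13, 0], 0.96, -1], [[0.04, -0.14, 0], 0.96, -1], [[0.05, -0.13, 0], 0.96, -1], [[0.05, -0.13, 0], 0.96, -1], [[0.07, -0.13, 0], 0.96, -1], [[0.08, -0.12, 0], 0.96, -1], [[0.08, -0.11, 0], 0.96, -1]]
[ 484.9  -151.85] 1.0171999999999999
```

Emit:
move_arm --commands '[[[0,0,-0.87],0,-1],[[0,0,-0.87],0,-1],[[0,0,-0.86],0,-1],[[0,0,0],0,-1]]'

```text
t: 3.5
eef_pos: [475.6, -83.8, 239.5]
tcp_rot: [-3.14, 0.005, -0.054]
ft_force: [-0.8, -0.1, -0.5]
opening: 0.001
grip_force: 0.0
```

Emit:
move_arm --commands '[[[0.08,-0.27,0],-1.0,-1],[[-0.06,-0.13,0],0.96,-1],[[-0.05,-0.13,0],0.95,-1],[[-0.04,-0.14,0],0.96,-1],[[-0.03,-0.14,0],0.96,-1],[[-0.01,-0.14,0],0.96,-1],[[-0.01,-0.14,0],0.96,-1],[[0,-0.14,0],0.96,-1],[[0.02,-0.14,0],0.96,-1],[[0.02,-0.13,0],0.96,-1],[[0.04,-0.14,0],0.96,-1],[[0.05,-0.13,0],0.96,-1],[[0.05,-0.13,0],0.96,-1],[[0.07,-0.13,0],0.96,-1],[[0.08,-0.12,0],0.96,-1],[[0.08,-0.11,0],0.96,-1],[[0,0,0],0,-1]]'

```text
t: 4.92
eef_pos: [485.2, -152.5, 244.0]
tcp_rot: [3.14, -0.0, 1.02]
ft_force: [-0.4, -0.1, -0.7]
opening: 0.002
grip_force: 0.0
```

```bash
cat > w.py <<'E'
from h import *
import sys,pickle
p=shot("wrist"); q=shot("top"); s=shot("side"); f=sys.argv[1]
pickle.dump((p,q,s),open(f+".pkl","wb"))
a=cv2.resize(p["image"][:,:,::-1],(512,320)); b=cv2.resize(q["image"][170:320,240:450,::-1],None,fx=1.9,fy=1.9,interpolation=3); c=cv2.resize(s["image"][140:290,240:450,::-1],None,fx=1.9,fy=1.9,interpolation=3)
o=np.zeros((605,800,3),np.uint8); o[:320,:512]=a; o[320:320+b.shape[0],:399]=b; o[320:320+c.shape[0],400:799]=c
cv2.imwrite("pics/"+f+".png",o[:600]); st=env.state(); print(st["t"],st["eef_pos"],st["tcp_rot"],st["ft_force"])
E
python3 w.py m3
```

```text
5.0667 [ 484.90508084 -151.84365705  243.48814171] [ 3.14063254e+00 -1.31672831e-04  1.01423229e+00] [-0.56269051  0.91418323 -0.00323531]
```

View pics/m3.png

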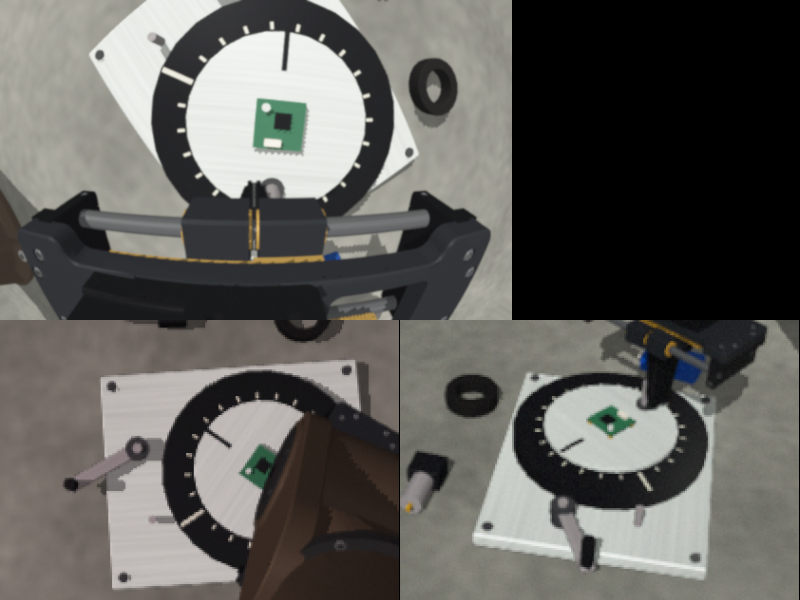

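The index has turned to about 58°, as planned: in the side crop its tip is at (560,451) and the long line is at (645,482). The finger is seated behind the post, so I'll keep pushing.

```bash
python3 -c "
from arc import *
rows(np.array([484.9,-151.85]),1.0172,np.radians(238.3+4.2*np.arange(1,15)))
"
cat > ang.py <<'E'
from h import *
from scipy.ndimage import map_coordinates
A=np.array([527.6,-117.])
def proj(p,X):
    R=cv2.Rodrigues(np.array(p["rvec"],float))[0]; c=X@R.T+np.array(p["tvec"],float).ravel()
    if p["name"]=="wrist":
        h=np.hypot(c[:,0],c[:,1]); k=np.arctan2(h,c[:,2])/h; xy=c[:,:2]*k[:,None]
    else: xy=c[:,:2]/c[:,2:]
    return xy[:,0]*p["fx"]+p["cx"],xy[:,1]*p["fy"]+p["cy"]
def prof(p,r0,r1,z,a,A=A):
    g=p["image"].mean(2); a=np.radians(a); r=np.linspace(r0,r1,15)
    aa,rr=np.meshgrid(a,r); X=np.stack([A[0]+rr*np.cos(aa),A[1]+rr*np.sin(aa),z+0*aa],-1).reshape(-1,3)
    u,v=proj(p,X); return map_coordinates(g,[v,u],order=1).reshape(aa.shape).mean(0)
def peak(p,r0,r1,z,lo,hi,sign,A=A):
    a=np.arange(lo,hi,.1); f=sign*prof(p,r0,r1,z,a,A); i=f.argmax(); m=np.abs(a-a[i])<5; w=f[m]-np.median(f); w=np.clip(w-.3*w.max(),0,None)
    return (w*a[m]).sum()/w.sum(), f[i]-np.median(f)
E
python3 - <<'E'
from ang import *
import pickle
for p in pickle.load(open("m3.pkl","rb")):
    print(p["name"],"idx",peak(p,48,66,42,40,80,-1),"line",peak(p,82,98,36,108,138,1))
E
```

```text
[[[0.09, -0.1, 0], 0.92, -1], [[0.1, -0.09, 0], 0.92, -1], [[0.1, -0.09, 0], 0.91, -1], [[0.11, -0.08, 0], 0.92, -1], [[0.11, -0.07, 0], 0.92, -1], [[0.12, -0.06, 0], 0.91, -1], [[0.12, -0.06, 0], 0.92, -1], [[0.13, -0.04, 0], 0.91, -1], [[0.13, -0.04, 0], 0.92, -1], [[0.13, -0.02, 0], 0.92, -1], [[0.14, -0.02, 0], 0.91, -1], [[0.13, -0.0, 0], 0.92, -1], [[0.14, 0.0, 0], 0.92, -1], [[0.13, 0.02, 0], 0.91, -1]]
[ 535.3  -171.35] 2.043599999999999
wrist idx (np.float64(52.17478898418162), np.float64(191.36620914314494)) line (np.float64(122.37692429720909), np.float64(183.37498090335058))
top idx (np.float64(52.033647061800686), np.float64(141.4669706969878)) line (np.float64(121.99601760157711), np.float64(149.04165405333026))
side idx (np.float64(51.559998255795406), np.float64(120.23802442339999)) line (np.float64(123.02648076289942), np.float64(130.49906187201833))
```

Emit:
move_arm --commands '[[[0.09,-0.1,0],0.92,-1],[[0.1,-0.09,0],0.92,-1],[[0.1,-0.09,0],0.91,-1],[[0.11,-0.08,0],0.92,-1],[[0.11,-0.07,0],0.92,-1],[[0.12,-0.06,0],0.91,-1],[[0.12,-0.06,0],0.92,-1],[[0.13,-0.04,0],0.91,-1],[[0.13,-0.04,0],0.92,-1],[[0.13,-0.02,0],0.92,-1],[[0.14,-0.02,0],0.91,-1],[[0.13,0,0],0.92,-1],[[0.14,0,0],0.92,-1],[[0.13,0.02,0],0.91,-1],[[0,0,0],0,-1]]'

```text
t: 6.32
eef_pos: [535.7, -171.2, 243.1]
tcp_rot: [3.141, 0.0, 2.045]
ft_force: [-0.3, -0.0, -0.2]
opening: 0.009
grip_force: 0.0
```

```bash
cat > meas.py <<'E'
from ang import *
for n in ("wrist","top","side"):
    p=shot(n); i=peak(p,48,66,42,90,150,-1); l=peak(p,82,98,36,108,138,1); print(n,np.round(i,2),np.round(l,2),"left",round(l[0]-i[0],2))
s=env.state(); print(s["t"],s["eef_pos"],s["tcp_rot"],s["ft_force"])
E
python3 meas.py; python3 -c "
from arc import *
rows(np.array([535.3,-171.35]),2.0436,np.radians(297.1+np.array([2.5,5,7.5,9.5])))
"
```

```text
wrist [113.91 188.  ] [122.47 157.88] left 8.56
top [113.16 141.67] [122.   155.15] left 8.83
side [114.8  139.64] [123.03 130.14] left 8.23
6.4667 [ 535.13191747 -171.18137986  242.92177591] [ 3.14148910e+00 -6.41084928e-05  2.04016838e+00] [-0.26303611  0.58959616 -0.16565001]
[[[0.08, 0.01, 0], 0.55, -1], [[0.08, 0.01, 0], 0.54, -1], [[0.07, 0.02, 0], 0.55, -1], [[0.07, 0.02, 0], 0.43, -1]]
[ 544.3  -169.55] 2.2092000000000005
```

Emit:
move_arm --commands '[[[0.08,0.01,0],0.55,-1],[[0.08,0.01,0],0.54,-1],[[0.05,0.015,0],0.4,-1],[[0,0,0],0,-1],[[0,0,0],0,-1]]'

```text
t: 6.88
eef_pos: [541.4, -170.2, 242.8]
tcp_rot: [3.142, -0.0, 2.16]
ft_force: [-0.4, -0.3, 0.4]
opening: 0.004
grip_force: 0.0
```

```bash
python3 meas.py
```

```text
wrist [120.03 188.13] [122.4  157.71] left 2.38
top [119.21 152.25] [122.   156.09] left 2.79
side [120.99 138.63] [123.02 129.37] left 2.03
7.0333 [ 541.4501545  -170.28290589  242.81028083] [ 3.14149933e+00 -2.07837119e-05  2.16100154e+00] [-1.27623321  0.36824408  0.43265766]
```

Emit:
move_arm --commands '[[[0.04,0.01,0],0.25,-1],[[0.04,0.015,0],0.25,-1],[[0,0,0],0,-1],[[0,0,0],0,-1]]'

```text
t: 7.37
eef_pos: [544.1, -169.5, 242.7]
tcp_rot: [3.141, 0.0, 2.203]
ft_force: [-1.5, 0.1, -0.4]
opening: 0.004
grip_force: 0.2
```

```bash
python3 meas.py
```

```text
wrist [122.94 188.06] [122.43 155.13] left -0.51
top [122.13 152.11] [122.   156.75] left -0.13
side [123.92 130.83] [123.01 130.01] left -0.91
7.5167 [ 544.02016966 -169.53969686  242.76817354] [3.14139947e+00 9.94236879e-05 2.20233996e+00] [ 0.05823165  0.08071141 -0.48334503]
```

Emit:
move_arm --commands '[[[-0.25,-0.15,0],0,-1],[[-0.35,-0.2,0],0,-1],[[0,0,0.9],0,-1],[[0,0,0.9],0,-1],[[0,0,0.9],0,-1],[[0,0,0.9],0,-1],[[-0.7,-0.2,0.5],0,-1],[[-0.7,-0.2,0],0,-1],[[0,0,0],0,-1],[[0,0,0],0,-1]]'

```text
t: 8.35
eef_pos: [482.9, -192.6, 366.1]
tcp_rot: [3.141, 0.0, 2.201]
ft_force: [0.1, 0.7, -0.0]
opening: 0.002
grip_force: 0.0
```

```bash
cat > fine.py <<'E'
from ang import *
for n in ("wrist","top","side"):
    p=shot(n); B=A.copy(); y=peak(p,82,98,36,112,134,1)[0]
    for it in range(3):
        k=[];d=[]
        for j in range(1,24):
            a=y+15*j; m,s=peak(p,74,78,36,a-6,a+6,1,B)
            if s>25 and abs(m-a)<4: k.append(np.radians(a)); d.append(np.radians(m-a))
        k=np.array(k);d=np.array(d)
        M=np.c_[np.ones(len(k)),-np.sin(k)/76,np.cos(k)/76]
        w=np.ones(len(k),bool)
        for _ in range(3):
            x=np.linalg.lstsq(M[w],d[w],rcond=None)[0]; r=d-M@x; w=np.abs(r)<max(2.5*r[w].std(),.004)
        B=B+x[1:]; y=peak(p,82,98,36,112,134,1,B)[0]
    i=peak(p,48,66,42,100,145,-1,B)
    print(n,"n",w.sum(),"axis",B.round(1),"tick-grid off",np.degrees(x[0]).round(2),"idx",np.round(i[0],2),"line",round(y,2),"left",round(y-i[0],2),"rms",np.degrees(r[w].std()).round(2))
s=env.state(); print(s["t"],s["eef_pos"],s["tcp_rot"],s["ft_force"])
E
python3 fine.py; python3 w.py m5
```

```text
wrist n 23 axis [ 528.  -118.6] tick-grid off -0.0 idx 122.63 line 122.22 left -0.41 rms 0.04
top n 19 axis [ 528.7 -118. ] tick-grid off -0.04 idx 122.46 line 122.22 left -0.25 rms 0.07
side n 17 axis [ 527.8 -119.9] tick-grid off -0.02 idx 122.53 line 122.16 left -0.38 rms 0.13
8.5 [ 484.27041246 -192.20869539  365.41280381] [ 3.14153629e+00 -2.60656539e-04  2.20239858e+00] [-0.53779353  0.04069985  0.533063  ]
8.65 [ 484.40088779 -191.94835217  365.30973634] [-3.14146132e+00 -5.30026235e-04  2.20307246e+00] [-0.25468527 -0.261334   -0.13685039]
```

View pics/m5.png

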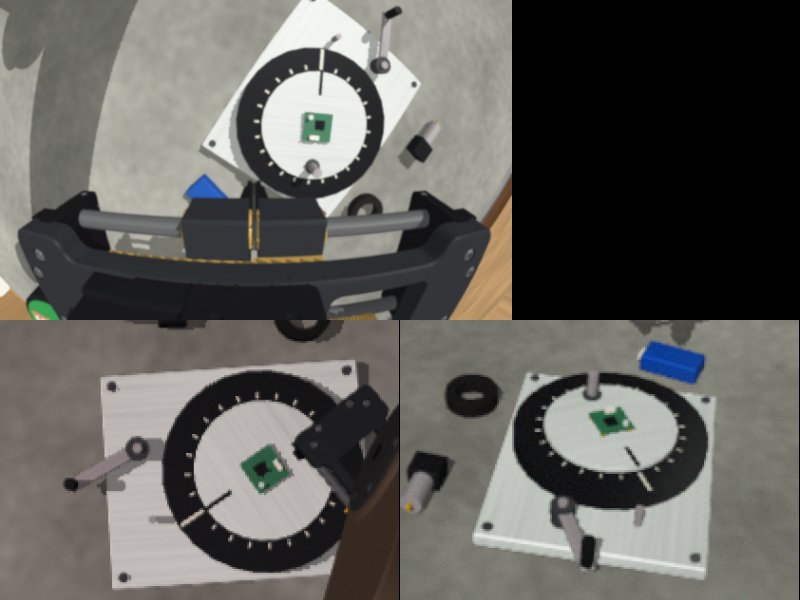

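Index and long line coincide to about 0.35°: in the side crop the index (630,450)→(640,470) runs straight into the long line (645,482). The finger is clear of the post, so next I'll go to the far side of the clamp post.

```bash
python3 - <<'E'
import arc; from arc import *
arc.A=np.array([553.,8.])
def go(c,yaw,ths,d):
    import json; out=[]
    for th in np.radians(ths):
        v=np.round((F(th,d,75)-c)/30,2); y=round((th-yaw)/.08,2); c=c+v*30; yaw+=y*.08; out.append([[*v.tolist(),0],y,-1])
    print(json.dumps(out),c,yaw)
go(np.array([544.,88.15]),2.0588,118+3.6*np.arange(0,18),14)
E
```

```text
[[[-0.46, -0.25, 0], 0.01, -1], [[-0.15, -0.05, 0], 0.78, -1], [[-0.15, -0.06, 0], 0.79, -1], [[-0.14, -0.07, 0], 0.78, -1], [[-0.14, -0.08, 0], 0.79, -1], [[-0.13, -0.09, 0], 0.79, -1], [[-0.13, -0.1, 0], 0.78, -1], [[-0.12, -0.1, 0], 0.79, -1], [[-0.12, -0.11, 0], 0.78, -1], [[-0.1, -0.12, 0], 0.79, -1], [[-0.1, -0.13, 0], 0.78, -1], [[-0.09, -0.13, 0], 0.79, -1], [[-0.09, -0.13, 0], 0.78, -1], [[-0.07, -0.15, 0], 0.79, -1], [[-0.07, -0.14, 0], 0.78, -1], [[-0.05, -0.15, 0], 0.79, -1], [[-0.05, -0.15, 0], 0.78, -1], [[-0.03, -0.16, 0], 0.79, -1]] [478.3   23.05] 3.1275999999999997
```

Emit:
move_arm --commands '[[[0.2,0.934,0],-0.18,-1],[[0.2,0.934,0],-0.18,-1],[[0.2,0.934,0],-0.18,-1],[[0.2,0.934,0],-0.18,-1],[[0.2,0.934,0],-0.18,-1],[[0.2,0.934,0],-0.18,-1],[[0.2,0.934,0],-0.18,-1],[[0.2,0.934,0],-0.18,-1],[[0.2,0.934,0],-0.18,-1],[[0.2,0.934,0],-0.18,-1],[[0,0,-0.7],0,-1],[[0,0,-0.9],0,-1],[[0,0,-0.9],0,-1],[[0,0,-0.9],0,-1],[[0,0,-0.9],0,-1],[[0,0,0],0,-1],[[0,0,0],0,-1]]'

```text
t: 10.07
eef_pos: [544.1, 88.4, 235.9]
tcp_rot: [-3.139, -0.001, 2.059]
ft_force: [0.5, -0.1, -0.2]
opening: 0.002
grip_force: 0.0
```

Emit:
move_arm --commands '[[[-0.23,-0.13,0],0,-1],[[-0.23,-0.12,0],0,-1],[[-0.15,-0.05,0],0.78,-1],[[-0.15,-0.06,0],0.79,-1],[[-0.14,-0.07,0],0.78,-1],[[-0.14,-0.08,0],0.79,-1],[[-0.13,-0.09,0],0.79,-1],[[-0.13,-0.1,0],0.78,-1],[[-0.12,-0.1,0],0.79,-1],[[-0.12,-0.11,0],0.78,-1],[[-0.1,-0.12,0],0.79,-1],[[-0.1,-0.13,0],0.78,-1],[[-0.09,-0.13,0],0.79,-1],[[-0.09,-0.13,0],0.78,-1],[[-0.07,-0.15,0],0.79,-1],[[-0.07,-0.14,0],0.78,-1],[[-0.05,-0.15,0],0.79,-1],[[-0.05,-0.15,0],0.78,-1],[[0,0,0],0,-1],[[0,0,0],0,-1]]'

```text
t: 11.73
eef_pos: [478.9, 27.6, 237.9]
tcp_rot: [3.141, 0.002, 3.061]
ft_force: [-0.6, -0.1, -0.7]
opening: 0.003
grip_force: 0.0
```

```bash
cat > cl.py <<'E'
from h import *
import sys
p=shot("top");s=shot("side");o=[]
for q in("clamp_post","clamp_pivot"):
    rs=[]
    for c in (p,s):
        r=search_frame(q,c); print(q,c["name"],[(np.round(x["at"],1),round(x["confidence"],2)) for x in r[:1]])
b=cv2.resize(p["image"][170:320,240:450,::-1],None,fx=1.9,fy=1.9,interpolation=3);c=cv2.resize(s["image"][180:290,240:390,::-1],None,fx=2.6,fy=2.6,interpolation=3)
o=np.zeros((290,800,3),np.uint8);o[:285,:399]=b[:285];o[:286,400:790]=c[:286]
cv2.imwrite("pics/"+sys.argv[1],o); print(env.state()["t"],env.state()["ft_force"])
E
python3 cl.py cl6.png
```

```text
clamp_post top []
clamp_post side [(array([331.8, 243.6]), 0.56)]
clamp_pivot top [(array([313.3, 234.6]), 0.52)]
clamp_pivot side [(array([325.9, 239.1]), 0.57)]
12.0333 [-0.75883577  0.50626439 -0.58419863]
```

View pics/cl6.png

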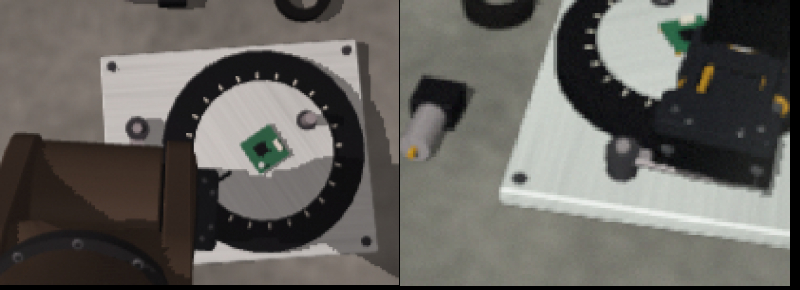

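The arm is swinging toward the pin (side crop: the arm runs from pivot (622,155) to the right, under the gripper). I'll finish in small steps and watch the force.

Emit:
move_arm --commands '[[[-0.03,-0.1,0],0.5,-1],[[-0.02,-0.1,0],0.5,-1],[[-0.01,-0.1,0],0.3,-1],[[0,0,0],0,-1]]'

```text
t: 12.37
eef_pos: [477.4, 18.7, 236.7]
tcp_rot: [3.141, -0.0, -3.115]
ft_force: [0.5, -0.1, 0.2]
opening: 0.003
grip_force: 0.1
```

Emit:
move_arm --commands '[[[0,-0.06,0],0.3,-1],[[0,0,0],0,-1]]'

```text
t: 12.53
eef_pos: [477.3, 17.7, 236.7]
tcp_rot: [3.14, -0.0, -3.092]
ft_force: [-0.0, 10.3, 1.0]
opening: 0.006
grip_force: 5.1
```

Emit:
move_arm --commands '[[[0,-0.05,0],0,-1],[[0,0,0],0,-1]]'

```text
t: 12.7
eef_pos: [477.3, 17.0, 236.7]
tcp_rot: [3.139, -0.0, -3.094]
ft_force: [0.6, 21.6, 0.8]
opening: 0.003
grip_force: 10.8
```

It has met the firm stop: the force rose to 21 N. I'll back off, lift and check.

Emit:
move_arm --commands '[[[0,0.2,0],0,-1],[[0,0.6,0],0,-1],[[0,0,0.9],0,-1],[[0,0,0.9],0,-1],[[0,0,0.9],0,-1],[[0,0,0.9],0,-1],[[0,0.9,0.5],0,-1],[[0,0.9,0],0,-1],[[0,0.9,0],0,-1],[[0,0.9,0],0,-1],[[0,0.9,0],0,-1],[[0,0.9,0],0,-1],[[0,0,0],0,-1],[[0,0,0],0,-1]]'

```text
t: 13.87
eef_pos: [477.1, 202.6, 359.5]
tcp_rot: [-3.141, -0.0, -3.09]
ft_force: [-0.6, -0.5, -0.2]
opening: 0.002
grip_force: 0.0
```

```bash
python3 fine.py; python3 cl.py cl7.png
```

```text
wrist n 12 axis [ 528.4 -118.6] tick-grid off 0.31 idx 122.65 line 122.26 left -0.39 rms 0.08
top n 22 axis [ 528.7 -118. ] tick-grid off -0.05 idx 122.47 line 122.22 left -0.25 rms 0.07
side n 1 axis [ 527.6 -120.5] tick-grid off 3.97 idx 144.31 line 133.02 left -11.29 rms 0.0
14.0167 [477.35135824 200.93023405 359.68095931] [-3.14144481e+00 -3.27339378e-04 -3.09271308e+00] [-0.45905363 -0.21968452  0.88767634]
clamp_post top [(array([314.8, 251.7]), 0.87)]
clamp_post side []
clamp_pivot top [(array([312.8, 252.2]), 0.86)]
clamp_pivot side []
14.3167 [-0.14894976  0.09038905  0.32876156]
```

View pics/cl7.png

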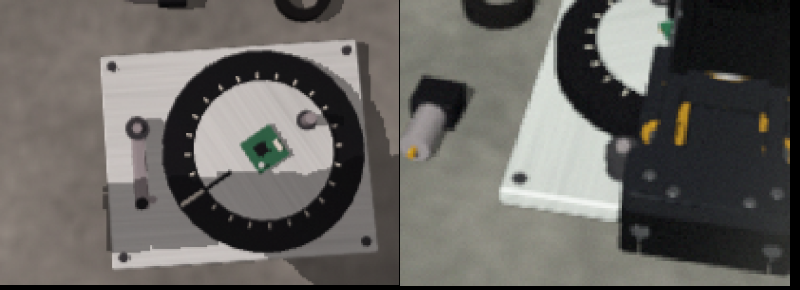

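```bash
python3 - <<'E'
from h import *
p=shot("top"); f=lambda x,y,z:atz(p,(x/1.9+239.7,y/1.9+169.7),z)
P=f(137,128,42);C=f(142,203,66);print(P,C,np.degrees(np.arctan2(*(C-P)[1::-1]))%360, np.hypot(*(C-P)[:2]))
g=cv2.convertScaleAbs(p["image"][225:295,285:375,::-1],alpha=1.8,beta=0)
cv2.imwrite("pics/cl8.png",cv2.resize(g,None,fx=7,fy=7,interpolation=3))
E
```

```text
[553.18501401   8.02277695  42.        ] [478.83185553   4.30197244  66.        ] 182.86482390197074 74.44619910267166
```

View pics/cl8.png

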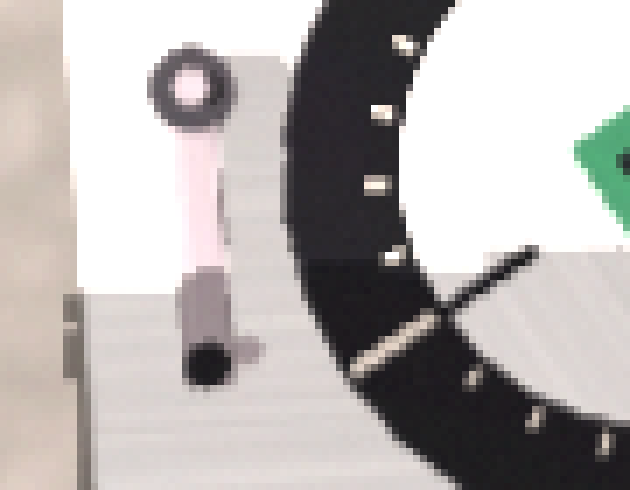

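The arm lies against the pin at (247,350), at 182.9° where the pin geometry predicts 182.5°. The index at (490,282) still meets the long line at (395,345).

```bash
python3 -c "
from cell import env
print(env.job_done())"
```

```text
the job is handed in; nothing more can be done
None
```

The job is handed in: the dial index is lined up with the long line to about 0.4°, the clamp arm is locked against its stop pin, and the battery, tape roll and motor were left untouched.

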